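# Prop the garnish caddy's lid open on its stay

### The arm

A 7-joint arm with a two-finger parallel gripper is mounted at the origin on the work surface. World frame = base frame: x ahead of the robot, y to its left, z up, the work surface at z = 0. Lengths are in m, angles in rad, forces in N, time in s.
With the tool pointing down it reaches from about 0.4 to 0.9 m from the base axis. Payload 5.6 kg.
Tool frame: the origin (TCP) lies midway between the tips of the shut fingers; the grasp point (between the pads) lies 19 mm behind it; z points along the fingers, y is the line along which they close (so a half turn about z gives the same grasp; the last joint's range is limited). The gripper opens to 92 mm and grips with 3 to 60 N. Pads are 20 mm wide; open, the fingers measure 128 mm over their backs; the gripper's body (75 mm by 189 mm) begins 69 mm behind the grasp point.
Start: joints at [1.265, 0.468, -0.012, 1.603, 0.006, 1.071, -0.056], TCP at [0.169, -0.628, 0.215] pointing down, gripper open.
Joint ranges: [-2.53, 2.53], [-0.31, 2.02], [-1.57, 1.55], [0.28, 2.44], [-1.29, 4.43], [0.15, 1.84], [-2.92, 2.92]. Speed limits (rad/s): [2.57, 2.57, 3.14, 3.14, 3.14, 3.14, 3.14].

### API

Orientations are given as a unit quaternion [w, x, y, z].
In Python, from plant import env gives the robot as it stands.
- The arm moves only by the tool move_arm, never from a script. Its argument "moves" is a list of rows, each a list of 3 entries, a list of its own where there are three numbers: the shift along the tool's x, y, z scaled (see below), then the turn about the tool's z scaled (see below), then the opening, from 0 (shut) to 1 (fully open). In form: [[[x, y, z], roll, gripper], ...]. A call has 1 to 12 rows; each row is the pose to reach, as a shift and turn from the pose commanded when the call began, along the tool's axes at that moment; what a row does not reach only later rows make up. The controller multiplies each number of a shift by 0.25 m and each number of a turn by 90 degrees. A row lasts 1/8 s, in which the tool goes at most 62.5 mm and 10.7 degrees, less where a joint would pass 70% of its speed; a pose out of reach is approached as far as the arm can. A call with a number of a shift or a turn outside -1 to 1 is refused whole. A call with a gripper value outside its range is refused whole. The fingers move at their own pace and stop on an object; "force" is the grip in N (left out, the last holds). Time passes only in rows, so rows that repeat a pose let the fingers close. It gives the time, the measured TCP pose, the force, the opening and the grip force at its end, in the units of the state.
- env.read_state(): the state, without advancing time (a new reading comes with each control period).
- env.snapshot(name): name is "scene" or "top"; returns a dict with "image" (384x512x3 uint8, blue, green, red), "K" (3x3 intrinsics, pixels), "R" (3x3) and "t" (3): a world point X has camera coordinates R X + t. Camera axes: x right, y down, z forward; pixel columns grow to the right and rows downward; lengths in m; the calibration is good to about 2 mm. A picture is of the moment at which its call begins. There is no depth.
- env.hand_in(): hands the job in; it is judged then, once.
The state is a dict: "t": time; "joint_positions": joint angles; "joint_vel": joint speeds; "joint_efforts": joint torques, N m; "tool_pos": TCP position; "tcp_rot": TCP orientation; "ft_force": force on the tool from outside, world axes, zero at the start; "moment": the same for the moment, N m; "opening": opening from 0.0 (shut) to 1.0 (fully open); "grasp_force": force on a finger pad.
Only numpy, scipy, OpenCV 4.12 (cv2) and the standard library are available. Lean on these libraries where they do the work, as an engineer would, in place of code of your own. Each camera call takes 0.05 s, during which the arm holds its last target. There are 200 camera calls.

### The job

The washed garnish caddy must air with its lid propped half open. First take the tumbler off the lid and set it down gently, upright and centred on the round coaster; then swing the lid right back until it leans open by itself, flip the stay inside the caddy up and over until it stands against its stop, and bring the lid forward and down without slamming until it rests on the stay. Leave the decanter, ice mould and pourer where they stand.

Things in the scene. Friction and masses are not known exactly. Their poses are not given: they have to be found in the camera images.
- caddy: Open steel box, 160 (x) x 240 (y) x 100 mm high, walls and floor 5 mm, fixed to the counter. Origin at the centre of its underside; z up, -x is its front (the handle side), +x its rear (lid hinge), +y its left. Its place and yaw vary.
- lid_hinge (a point): Middle of the lid's hinge line, on the caddy's rear rim: 80 mm behind the caddy's centre, 100 mm above the counter. The hinge runs along the caddy's y.
- lid (a joint): Lid angle in rad: 0 shut (level), pi/2 upright, 1.78 leaning back against its hinge stop. The lid is a steel plate of 0.35 kg, 168 x 246 x 6 mm, its underside level with the hinge line. Free hinge, light damping: it falls shut below about pi/2 and stays leaning back beyond about 1.6. It rests on the raised stay at about 0.86.
- lid_bar (a point): Centre of the lid's bow handle: a round bar 12 mm thick, 100 mm long, parallel to the hinge, held at its two ends 38 mm in front of the lid's front edge. In the lid's own frame it lies 206 mm in front of the hinge line and 3 mm above it (lid shut: 103 mm above the counter). It may be pinched from above with the fingers in front of and behind it, and turns between them as the lid swings.
- stay_hinge (a point): Hinge point of the stay inside the caddy, at the caddy-frame point (-10, -85, 25) mm; its hinge runs along the caddy's x.
- stay (a joint): Stay angle in rad above level: it starts folded at 0.2 to 0.42 with its tip towards the caddy's +y, below the rim and hidden under the shut lid; pi/2 is upright, and its stop is at 1.68, just past upright. Its hinge is slightly stiff: it stays where it is left, and a push of about 1 N at the tip turns it. A steel rod 8 mm thick.
- stay_bar (a point): Centre of the crossbar at the stay's tip, 150 mm from the stay hinge: a round bar 10 mm thick, 50 mm long over its ends, parallel to the caddy's x. Raised, it stands about 174 mm above the counter. When the finger pushes it towards -y from its far side, the bar rises on an arc about the stay hinge.
- tumbler_center (a point): Centre, half-way up, of the ribbed glass tumbler: 66 mm across the ribs, 85 mm tall, about 0.2 kg, z up. It starts upright on the shut lid, whose top is 106 mm above the counter.
- tumbler: The same tumbler; origin at the centre of its underside.
- coaster_top (a point): Centre of the top of the round coaster, 110 mm across, 6 mm thick, fixed to the counter at one of four places at the caddy's sides.
- coaster: The same coaster; origin at the centre of its underside.
- decanter: Glass decanter, bystander: 94 mm across, 205 mm tall, narrow neck; origin at the centre of its underside.
- mould: Navy silicone ice mould, bystander: 100 x 70 x 34 mm tray; origin at the centre of its underside.
- pourer: Stainless pourer, hourglass shaped, bystander: 42 mm across, 78 mm tall; origin at the centre of its underside.
Things that resemble listed ones, but are neither listed nor needed, are in the scene too. There is more than one size of the coaster; the job needs the middle-sized.

How it is judged:
On the way, in this order (a step that is already met when the one before it is completed fails the run):
1. the tumbler stands released on the coaster, the lid still shut (horizontal distance between tumbler_center and coaster_top below 0.025 m and z of tumbler_center in the frame of coaster_top below 0.047 m and angle between tumbler_center's own z axis and vertical below 0.1 rad and linear speed of tumbler below 0.02 m/s and contact force between the fingers and tumbler below 0.1 N and value of joint lid below 0.1 rad), for 0.2 s.
2. the lid is swung right back (value of joint lid above 1.65 rad), for 0.2 s.
3. the stay is flipped up to its stop while the lid leans back (value of joint stay above 1.61 rad and value of joint lid above 1.5 rad), for 0.2 s.
At the end, for the whole second after the job is handed in: The lid rests, still, on the raised stay (lid angle 0.78 to 0.94 rad), the stay stands past upright at its stop (over 1.61 rad), and the tumbler stands upright and at rest on the coaster, within 25 mm of its centre (horizontal distance between tumbler_center and coaster_top below 0.025 m and z of tumbler_center in the frame of coaster_top below 0.047 m and angle between tumbler_center's own z axis and vertical below 0.1 rad and linear speed of tumbler below 0.02 m/s and value of joint stay above 1.61 rad and value of joint lid between 0.78 and 0.94 rad and velocity of joint lid between -0.05 and 0.05 rad/s); the robot touches nothing.
It fails at once if the decanter is shifted over 30 mm or tipped (distance of decanter from where it was at the start of the episode above 0.03 m or angle between decanter's own z axis and vertical above 0.4 rad).
It fails at once if the ice mould or the pourer is shifted over 30 mm or tipped (distance of any of mould, pourer from where it was at the start of the episode above 0.03 m or angle between any of mould, pourer's own z axis and vertical above 0.4 rad).
It fails at once if the tumbler is tipped over (angle between tumbler_center's own z axis and vertical above 0.6 rad).
It fails at once if the tumbler is dropped (falls free of the fingers faster than 0.5 m/s) (contact force between the fingers and tumbler below 0.1 N and linear speed of tumbler above 0.5 m/s).
It fails at once if the lid slams (falls forward faster than 2.5 rad/s once it has left its leaning-back rest, below 1.4 rad) (velocity of joint lid below -2.5 rad/s and value of joint lid below 1.4 rad).
It also fails if it takes over 72 s, if anything falls off the work surface, if the arm or the gripper's body presses on something with over 40 N, if the wrist force passes 120 N, or if a joint passes its speed limit or range.

## Working session

There is one attempt and no reset: what is moved stays moved. The work goes in short steps, Python scripts to look and compute and a tool call to move; the robot and the scene stay as the last step left them, time stands still between calls to the robot, and variables do not carry over. Pictures are saved under pics/ and viewed, at most 10 in all, crops included, and the job is handed in when it is done.

Besides the shell and the picture viewer there is one more tool, called after ">>>" as name(argument=value, ...), one argument or row to a line, values as JSON. move_arm: Moves the arm, as the interface text tells. Shifts and turns lie within -1 to 1; 1 stands for 0.25 m of shift or 90 degrees of turn. Its arguments: {"type":"object","properties":{"moves":{"type":"array"},"force":{"type":"number"}},"required":["moves"]}

```bash
mkdir -p pics; ls; python3 - <<'E'
from plant import env
import cv2,numpy as np,json
for n in("scene","top"):
    s=env.snapshot(n); cv2.imwrite(f"pics/{n}0.png",s["image"]); print(n,np.array(s["K"]).round(2).tolist(),np.array(s["R"]).round(4).tolist(),np.array(s["t"]).round(4).tolist())
print(env.read_state())
E
```

```text
pics
scene [[499.89, 0.0, 259.52], [0.0, 499.89, 191.41], [0.0, 0.0, 1.0]] [[0.4518, 0.8919, -0.0195], [0.5066, -0.2745, -0.8173], [-0.7343, 0.3594, -0.5758]] [-0.1559, -0.1846, 1.9949]
top [[430.44, 0.0, 253.48], [0.0, 430.44, 188.27], [0.0, 0.0, 1.0]] [[0.0107, -0.9999, -0.0035], [-0.9994, -0.0106, -0.0329], [0.0329, 0.0038, -0.9995]] [-0.0635, 0.501, 1.1408]
{'t': 0.1, 'joint_positions': array([ 1.2649818 ,  0.4682667 , -0.01157171,  1.60351881,  0.00598724,
        1.07142803, -0.05628182]), 'joint_vel': array([ 0.00049457, -0.00115183,  0.00181388, -0.00205477, -0.00098861,
        0.00135687, -0.0018004 ]), 'joint_efforts': array([ 1.12321082e-03, -5.21655142e+01, -1.26304367e-02, -2.44370127e+01,
       -5.68084256e-02,  1.40776089e-02,  7.13891700e-05]), 'tool_pos': array([ 0.16865211, -0.6271933 ,  0.21375541]), 'tcp_rot': array([-7.76609571e-04,  9.91383426e-01,  1.30989590e-01, -1.62151920e-04]), 'ft_force': array([ 0.25933442,  0.05365398, -0.40971311]), 'moment': array([ 0.01875037,  0.00880342, -0.0047608 ]), 'grasp_force': 0.0, 'opening': 1.0027847601273518}
```

View pics/scene0.png

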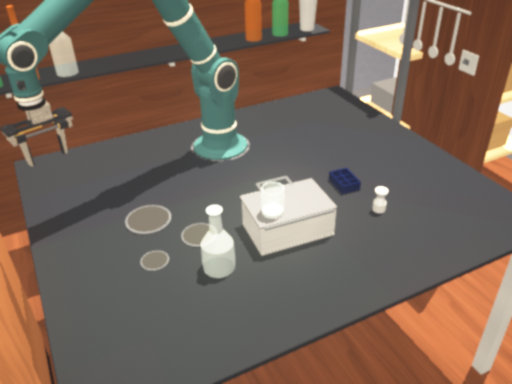

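View pics/top0.png

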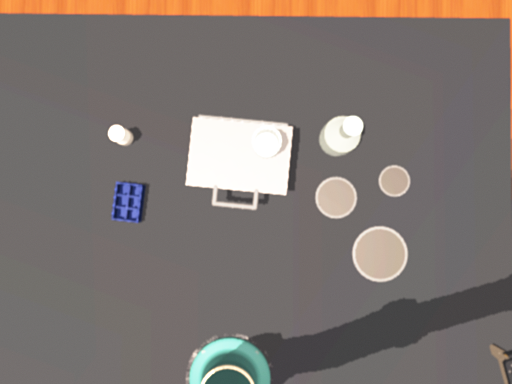

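Both views show the caddy with its handle towards the robot, and the tumbler on the lid at top (266,142). There are three coasters in the top view: (336,198) about 41 px, (394,181) about 30 px, and (380,254) about 55 px. At 377 px/m, 110 mm is 41 px, so (336,198) is the one. The decanter is at (340,136), the mould at (128,202) and the pourer at (121,135). Next I measure.

```bash
cat > h.py <<'E'
from plant import env
import cv2,numpy as np
def snap(n):
    s=env.snapshot(n); s={k:np.array(v) for k,v in s.items()}; return s
def ray(s,p):
    d=s["R"].T@np.linalg.inv(s["K"])@np.array([p[0],p[1],1.]); return -s["R"].T@s["t"],d
def onz(s,p,z):
    c,d=ray(s,p); return c+d*(z-c[2])/d[2]
def proj(s,X):
    q=s["K"]@(s["R"]@np.array(X)+s["t"]); return q[:2]/q[2]
def lines(s1,p1,s2,p2):
    a,d=ray(s1,p1); b,e=ray(s2,p2); k=np.linalg.lstsq(np.c_[d,-e],b-a,rcond=None)[0]
    return (a+d*k[0]+b+e*k[1])/2, np.linalg.norm(a+d*k[0]-b-e*k[1])
E
python3 - <<'E'
from h import *
s=snap("top"); im=s["image"]; g=im.max(2)
# coasters: brown-grey discs with light rim
m=((g>80)*255).astype(np.uint8); m[:20]=0
cs,_=cv2.findContours(m,cv2.RETR_EXTERNAL,cv2.CHAIN_APPROX_NONE)
for c in cs:
    if cv2.contourArea(c)<150: continue
    (x,y),(w,h),a=cv2.minAreaRect(c); P=onz(s,(x,y),.006)
    print(np.round([x,y,w,h,a],1),"z6:",P.round(4), cv2.contourArea(c))
m=((g>150)*255).astype(np.uint8); m=m[100:215,175:310]; k=cv2.morphologyEx(m,cv2.MORPH_OPEN,np.ones((13,13)))
c=max(cv2.findContours(k,0,1)[0],key=cv2.contourArea); r=cv2.minAreaRect(c); b=cv2.boxPoints(r)+[175,100]
Q=np.array([onz(s,p,.106) for p in b]); print("lid",Q.round(4).tolist(),[np.linalg.norm(Q[i]-Q[i-1]).round(4) for i in range(4)],"c",Q.mean(0))
a=cv2.resize(im[95:225,175:375],None,fx=4,fy=4,interpolation=2)[:, :800]
cv2.imwrite("pics/crop1.png",a)
s2=snap("scene"); b=cv2.resize(s2["image"][165:285,175:345],None,fx=4.7,fy=4.7,interpolation=2); cv2.imwrite("pics/crop2.png",b)
E
```

```text
[397.  346.5  73.  228.   90. ] z6: [ 0.088  -0.4414  0.006 ] 8516.5
[255.5 201.5 363.  511.   90. ] z6: [ 0.4664 -0.0639  0.006 ] 167163.0
lid [[0.5032, 0.1101, 0.106], [0.6818, 0.0956, 0.106], [0.6597, -0.1551, 0.106], [0.4816, -0.1392, 0.106]] [np.float64(0.2503), np.float64(0.1792), np.float64(0.2516), np.float64(0.1789)] c [ 0.58157535 -0.02215371  0.106     ]
```

View pics/crop1.png

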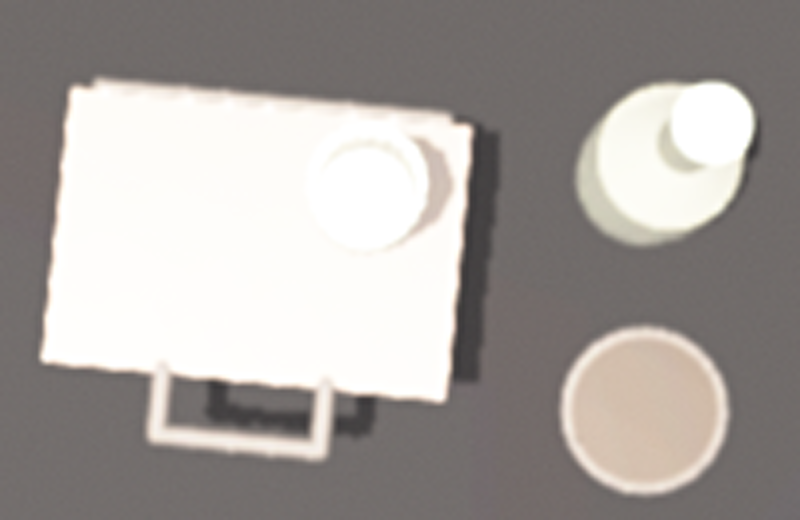

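View pics/crop2.png

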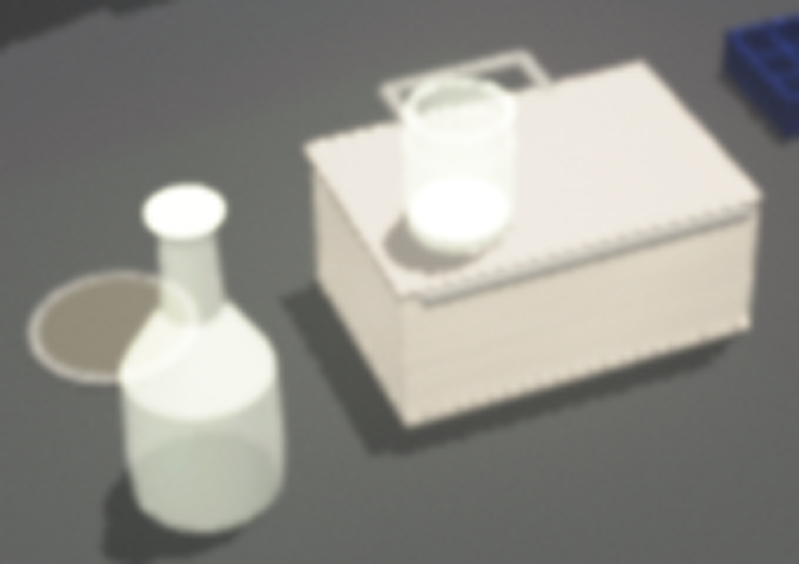

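The middle coaster is confirmed: in crop1 it is at (645,410) with a diameter of 168/4 = 42 px. The lid corners are at (72,86), (472,126), (445,402) and (42,360), the handle bar runs from (155,437) to (322,455), and the tumbler rim is centred near (367,188). In crop2 (seen from the rear), the tumbler rim is near (459,106) and its base near (459,222).

```bash
python3 - <<'E'
from h import *
s=snap("top"); s2=snap("scene")
T=lambda x,y:((x+.5)/4-.5+175,(y+.5)/4-.5+95)
S=lambda x,y:((x+.5)/4.7-.5+175,(y+.5)/4.7-.5+165)
L=[onz(s,T(*p),.106) for p in((72,86),(472,126),(445,402),(42,360))]
L2=[onz(s2,S(*p),.106) for p in((762,197),(405,297),(307,150),(642,63))]
for a,b in zip(L,L2): print("lid",a.round(4),b.round(4))
for Q in(np.array(L),np.array(L2)):
    x=(Q[0]+Q[1]-Q[2]-Q[3])/2; y=(Q[0]+Q[3]-Q[1]-Q[2])/2
    print("c",Q.mean(0).round(4),"len",np.linalg.norm(x).round(4),np.linalg.norm(y).round(4),"yaw",np.degrees([np.arctan2(x[1],x[0]),np.arctan2(-y[0],y[1])]).round(2))
print("bar",onz(s,T(155,437),.103).round(4),onz(s,T(322,455),.103).round(4),onz(s,T(238,446),.103).round(4))
g=s["image"].astype(int)
m=(g.max(2)>95+0).astype(np.uint8)
print("coaster manual",onz(s,T(645,410),.006).round(4), "scene",onz(s2,S(113,326),.006).round(4))
print("tumb top",onz(s,T(367,188),.191).round(4),"tumb scene rim",onz(s2,S(459,108),.191).round(4),"scene base",onz(s2,S(459,220),.106).round(4))
dec=onz(s2,S(205,480),.0); print("dec base",dec.round(4),"decanter cap top",onz(s,T(712,124),.205).round(4),onz(s2,S(185,212),.205).round(4))
print("cam",(-s["R"].T@s["t"]).round(3))
# refined blobs
hsv=cv2.cvtColor(s["image"],cv2.COLOR_BGR2HSV)
x0,y0=312,174; roi=s["image"][y0:222,x0:360]
gr=roi.max(2); _,th=cv2.threshold(gr,0,255,cv2.THRESH_OTSU); c=max(cv2.findContours(th,0,1)[0],key=cv2.contourArea)
(cx,cy),r=cv2.minEnclosingCircle(c); P=onz(s,(cx+x0,cy+y0),.006); print("coaster",cx+x0,cy+y0,r,P.round(4))
E
```

```text
lid [0.6742 0.0928 0.106 ] [0.6728 0.0913 0.106 ]
lid [ 0.652  -0.1529  0.106 ] [ 0.6548 -0.1507  0.106 ]
lid [ 0.4825 -0.1378  0.106 ] [ 0.4911 -0.1386  0.106 ]
lid [0.5056 0.1086 0.106 ] [0.5079 0.1052 0.106 ]
c [ 0.5786 -0.0223  0.106 ] len 0.1697 0.2471 yaw [-5.22 -5.25]
c [ 0.5817 -0.0232  0.106 ] len 0.1649 0.2435 yaw [-4.51 -4.09]
bar [0.4593 0.0392 0.103 ] [ 0.4494 -0.0631  0.103 ] [ 0.4543 -0.0117  0.103 ]
coaster manual [ 0.4804 -0.2785  0.006 ] scene [ 0.4814 -0.2789  0.006 ]
tumb top [ 0.601  -0.0868  0.191 ] tumb scene rim [ 0.6043 -0.0868  0.191 ] scene base [ 0.6036 -0.0869  0.106 ]
dec base [ 0.637 -0.28   0.   ] decanter cap top [ 0.6367 -0.2776  0.205 ] [ 0.6391 -0.278   0.205 ]
cam [ 0.464 -0.063  1.156]
coaster 335.60570907592773 197.09725189208984 21.077024459838867 [ 0.4805 -0.2777  0.006 ]
```

```bash
cat > go.py <<'E'
# usage: go.py x y z yaw_deg : shift (tool axes, scaled) and roll (scaled) to that tool-down world target
from h import *; import sys
from scipy.spatial.transform import Rotation as Ro
st=env.read_state(); q=st["tcp_rot"]; R=Ro.from_quat(np.r_[q[1:],q[0]]).as_matrix()
x,y,z,a=map(float,sys.argv[1:5]); yaw=np.degrees(np.arctan2(R[1,0],R[0,0]))
print("pos",st["tool_pos"].round(4),"yaw",yaw.round(2),"open",round(st["opening"],3),"F",st["ft_force"].round(1),"t",round(st["t"],2))
print("shift",(R.T@(np.array([x,y,z])-st["tool_pos"])/.25).round(3),"roll",round((yaw-a)/90,3))
E
```

>>> move_arm(
  moves=[
    [[1, -0.73, -0.19], 0.223, 1],
    [[1, -0.73, -0.19], 0.223, 1],
    [[1, -0.73, -0.19], 0.223, 1],
    [[1, -0.73, -0.19], 0.223, 1],
    [[1, -0.73, -0.19], 0.223, 1],
    [[1, -0.73, -0.19], 0.223, 1],
    [[1, -0.73, -0.19], 0.223, 1],
  ],
  force=15,
)

```text
t: 1.18
tool_pos: [0.3625, -0.3869, 0.2621]
tcp_rot: [0.0, 0.999, -0.044, -0.0]
ft_force: [-0.5, 0.1, 0.1]
opening: 1.001
grasp_force: 0.0
```

```bash
python3 go.py .602 -.087 .26 -5
```

```text
pos [ 0.3625 -0.3869  0.2621] yaw -5.01 open 1.001 F [-0.5  0.1  0.1] t 1.18
shift [ 0.849 -1.279  0.008] roll -0.0
```

>>> move_arm(
  moves=[
    [[0.6, -0.9, 0], 0, 1],
    [[0.6, -0.9, 0], 0, 1],
    [[0.6, -0.9, 0], 0, 1],
    [[0.6, -0.9, 0], 0, 1],
    [[0.6, -0.9, 0], 0, 1],
    [[0.6, -0.9, 0], 0, 1],
  ],
)

```text
t: 1.92
tool_pos: [0.5321, -0.1758, 0.2614]
tcp_rot: [-0.0, 0.999, -0.044, -0.001]
ft_force: [-0.2, -0.3, -0.4]
opening: 1.001
grasp_force: 0.0
```

```bash
python3 go.py .602 -.087 .26 -5
```

```text
pos [ 0.5321 -0.1758  0.2614] yaw -4.99 open 1.001 F [-0.2 -0.3 -0.4] t 1.93
shift [ 0.248 -0.378  0.005] roll 0.0
```

>>> move_arm(
  moves=[
    [[0.125, -0.19, 0], 0, 1],
    [[0.248, -0.378, 0], 0, 1],
    [[0.248, -0.378, 0], 0, 1],
    [[0.248, -0.378, 0.1], 0, 1],
    [[0.248, -0.378, 0.2], 0, 1],
    [[0.248, -0.378, 0.3], 0, 1],
    [[0.248, -0.378, 0.4], 0, 1],
    [[0.248, -0.378, 0.48], 0, 1],
    [[0.248, -0.378, 0.52], 0, 1],
    [[0.248, -0.378, 0.52], 0, 1],
  ],
)

```text
t: 3.18
tool_pos: [0.6011, -0.0889, 0.1316]
tcp_rot: [0.0, 0.999, -0.045, -0.001]
ft_force: [-0.3, 0.0, 0.0]
opening: 0.998
grasp_force: 0.0
```

>>> move_arm(
  moves=[
    [[0, 0, 0], 0, 0.7],
    [[0, 0, 0], 0, 0.6],
    [[0, 0, 0], 0, 0.5],
    [[0, 0, 0], 0, 0.5],
    [[0, 0, 0], 0, 0.5],
    [[0, 0, 0], 0, 0.5],
  ],
  force=12,
)

```text
t: 3.92
tool_pos: [0.6023, -0.0866, 0.1326]
tcp_rot: [-0.0, 0.999, -0.044, 0.0]
ft_force: [-1.3, -0.5, 4.7]
opening: 0.694
grasp_force: 12.0
```

```bash
python3 go.py .602 -.087 .25 -5
```

```text
pos [ 0.6023 -0.0866  0.1326] yaw -5.0 open 0.694 F [-1.3 -0.5  4.7] t 3.92
shift [-0.001  0.002 -0.47 ] roll -0.0
```

>>> move_arm(
  moves=[
    [[0, 0, -0.04], 0, 0.5],
    [[0, 0, -0.12], 0, 0.5],
    [[0, 0, -0.24], 0, 0.5],
    [[0, 0, -0.36], 0, 0.5],
    [[0, 0, -0.44], 0, 0.5],
    [[0, 0, -0.47], 0, 0.5],
    [[0, 0, -0.47], 0, 0.5],
  ],
)

```text
t: 4.8
tool_pos: [0.6017, -0.0869, 0.2493]
tcp_rot: [0.0, 0.999, -0.044, -0.0]
ft_force: [0.2, -0.8, -3.0]
opening: 0.696
grasp_force: 12.0
```

```bash
python3 go.py .4807 -.278 .25 -5
```

```text
pos [ 0.6017 -0.0869  0.2493] yaw -5.02 open 0.696 F [ 0.2 -0.8 -3. ] t 4.8
shift [-0.415  0.804 -0.003] roll -0.0
```

>>> move_arm(
  moves=[
    [[-0.04, 0.08, 0], 0, 0.5],
    [[-0.12, 0.23, 0], 0, 0.5],
    [[-0.2, 0.39, 0], 0, 0.5],
    [[-0.28, 0.54, 0], 0, 0.5],
    [[-0.36, 0.7, 0], 0, 0.5],
    [[-0.4, 0.775, 0], 0, 0.5],
    [[-0.415, 0.804, 0], 0, 0.5],
    [[-0.415, 0.804, 0.1], 0, 0.5],
    [[-0.415, 0.804, 0.24], 0, 0.5],
    [[-0.415, 0.804, 0.4], 0, 0.5],
    [[-0.415, 0.804, 0.54], 0, 0.5],
    [[-0.415, 0.804, 0.6], 0, 0.5],
  ],
)

```text
t: 6.3
tool_pos: [0.4798, -0.2768, 0.0973]
tcp_rot: [-0.001, 0.999, -0.043, -0.002]
ft_force: [-0.5, 0.1, -2.8]
opening: 0.697
grasp_force: 12.0
```

```bash
python3 go.py .4807 -.278 .0335 -5; python3 - <<'E'
from h import *
a=snap("top"); b=snap("scene")
o=np.vstack([cv2.resize(a["image"][140:260,270:420],(600,480),interpolation=2)]);p=cv2.resize(b["image"][150:270,130:250],(480,480),interpolation=2)
cv2.imwrite("pics/pl.png",cv2.resize(np.hstack([o,p]),(800,356)))
E
```

```text
pos [ 0.4798 -0.2768  0.0973] yaw -4.96 open 0.697 F [-0.5  0.1 -2.8] t 6.3
shift [0.005 0.005 0.255] roll 0.0
```

View pics/pl.png

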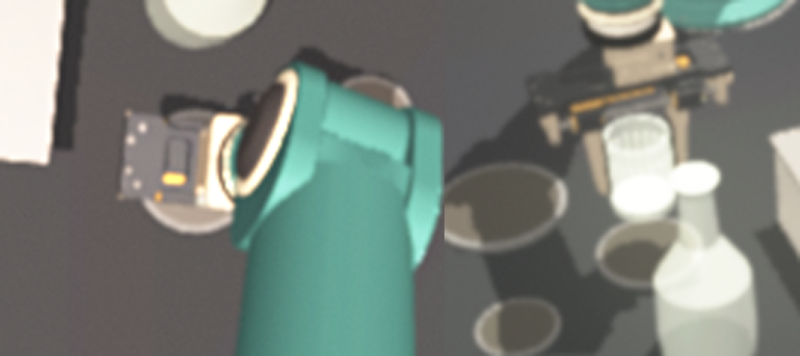

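The picture shows the tumbler held upright above the middle coaster, with the decanter clear. I lower it slowly.

>>> move_arm(
  moves=[
    [[0.005, 0.005, 0.08], 0, 0.5],
    [[0.005, 0.005, 0.15], 0, 0.5],
    [[0.005, 0.005, 0.19], 0, 0.5],
    [[0.005, 0.005, 0.215], 0, 0.5],
    [[0.005, 0.005, 0.23], 0, 0.5],
    [[0.005, 0.005, 0.24], 0, 0.5],
    [[0.005, 0.005, 0.247], 0, 0.5],
    [[0.005, 0.005, 0.253], 0, 0.5],
    [[0.005, 0.005, 0.257], 0, 0.5],
    [[0.005, 0.005, 0.257], 0, 0.5],
  ],
)

```text
t: 7.65
tool_pos: [0.4822, -0.2793, 0.0353]
tcp_rot: [0.0, 0.999, -0.044, -0.0]
ft_force: [-0.5, 0.4, -1.8]
opening: 0.695
grasp_force: 12.0
```

>>> move_arm(
  moves=[
    [[0, 0, 0.005], 0, 0.5],
    [[0, 0, 0.008], 0, 0.5],
    [[0, 0, 0.008], 0, 0.5],
  ],
)

```text
t: 8.02
tool_pos: [0.4821, -0.2793, 0.0332]
tcp_rot: [-0.0, 0.999, -0.044, -0.0]
ft_force: [-0.2, -0.0, -1.9]
opening: 0.695
grasp_force: 12.0
```

>>> move_arm(
  moves=[
    [[0, 0, 0.004], 0, 0.5],
    [[0, 0, 0.008], 0, 0.5],
    [[0, 0, 0.008], 0, 0.5],
  ],
)

```text
t: 8.4
tool_pos: [0.4823, -0.2794, 0.0327]
tcp_rot: [0.0, 0.999, -0.044, 0.0]
ft_force: [-3.5, 1.6, 9.6]
opening: 0.7
grasp_force: 12.0
```

>>> move_arm(
  moves=[
    [[0, 0, -0.004], 0, 0.5],
    [[0, 0, -0.004], 0, 0.72],
    [[0, 0, -0.004], 0, 0.76],
    [[0, 0, -0.004], 0, 0.85],
    [[0, 0, -0.004], 0, 1],
    [[0, 0, -0.004], 0, 1],
    [[0, 0, -0.1], 0, 1],
    [[0, 0, -0.3], 0, 1],
    [[0, 0, -0.55], 0, 1],
    [[0, 0, -0.75], 0, 1],
    [[0, 0, -0.85], 0, 1],
    [[0, 0, -0.85], 0, 1],
  ],
)

```text
t: 9.9
tool_pos: [0.4832, -0.2798, 0.2459]
tcp_rot: [0.001, 0.999, -0.044, 0.002]
ft_force: [0.2, 0.3, -1.3]
opening: 0.999
grasp_force: 0.0
```

```bash
python3 go.py .457 -.0117 .22 -95
```

```text
pos [ 0.4832 -0.2798  0.2459] yaw -5.02 open 0.999 F [ 0.2  0.3 -1.3] t 9.9
shift [-0.199 -1.059  0.101] roll 1.0
```

>>> move_arm(
  moves=[
    [[-0.2, -0.2, 0], 0.11, 1],
    [[-0.2, -0.4, 0], 0.22, 1],
    [[-0.2, -0.6, 0], 0.33, 1],
    [[-0.2, -0.8, 0], 0.44, 1],
    [[-0.2, -1, 0], 0.55, 1],
    [[-0.2, -1, 0], 0.66, 1],
    [[-0.2, -1, 0], 0.77, 1],
    [[-0.2, -1, 0], 0.88, 1],
    [[-0.2, -1, 0], 1, 1],
    [[-0.2, -1, 0], 1, 1],
    [[-0.2, -1, 0], 1, 1],
  ],
)

```text
t: 11.28
tool_pos: [0.4509, -0.0328, 0.2247]
tcp_rot: [0.02, 0.74, -0.673, -0.019]
ft_force: [0.2, -0.2, -0.6]
opening: 1.001
grasp_force: 0.0
```

```bash
python3 go.py .457 -.0117 .088 -95; python3 - <<'E'
from h import *
print(env.read_state()["joint_positions"].round(2))
a=snap("top"); b=snap("scene")
m=lambda s,X:proj(s,X)
o=cv2.resize(a["image"][100:240,175:375],(800,560),interpolation=2)
p=cv2.resize(b["image"][165:285,125:325],(800,480),interpolation=2)
cv2.imwrite("pics/t1.png",o); cv2.imwrite("pics/s1.png",p)
print(proj(b,[.4807,-.278,.006]))
E
```

```text
pos [ 0.4509 -0.0328  0.2247] yaw -84.57 open 1.001 F [ 0.2 -0.2 -0.6] t 11.28
shift [-0.081 -0.062  0.544] roll 0.116
[-0.67  0.16  0.75  2.06 -0.12  1.03 -2.91]
[198.82905999 233.74692921]
```

View pics/t1.png

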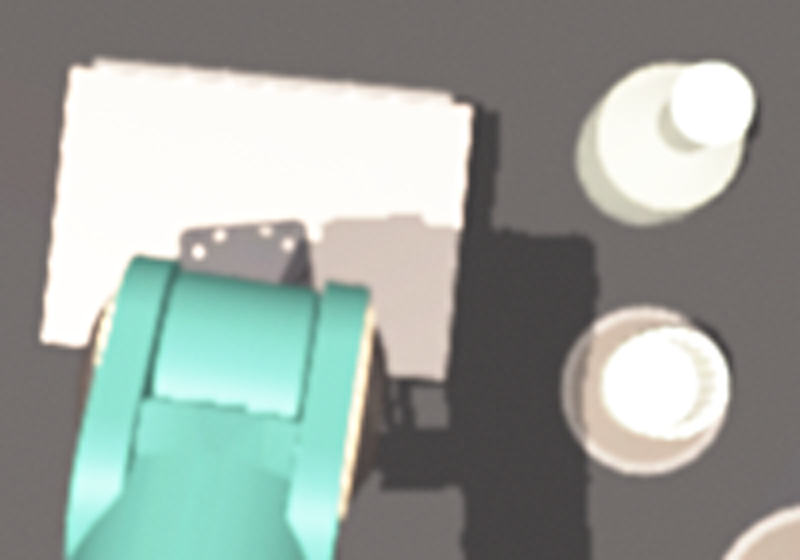

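The tumbler stands centred on its coaster: coaster (645,390), base about (650,385). The wrist hit its limit, so I turn the other way.

>>> move_arm(
  moves=[
    [[0, 0, 0], -0.2, 1],
    [[0, 0, 0], -0.4, 1],
    [[0, 0, 0], -0.6, 1],
    [[0, 0, 0], -0.8, 1],
    [[0, 0, 0], -1, 1],
    [[0, 0, 0], -1, 1],
    [[0, 0, 0], -1, 1],
    [[0, 0, 0], -1, 1],
    [[0, 0, 0], -1, 1],
  ],
)

```text
t: 12.5
tool_pos: [0.4514, -0.0324, 0.2252]
tcp_rot: [-0.0, 0.998, 0.051, -0.027]
ft_force: [0.2, -0.1, 0.0]
opening: 1.0
grasp_force: 0.0
```

>>> move_arm(
  moves=[
    [[0, 0, 0], -0.2, 1],
    [[0, 0, 0], -0.4, 1],
    [[0, 0, 0], -0.6, 1],
    [[0, 0, 0], -0.8, 1],
    [[0, 0, 0], -1, 1],
    [[0, 0, 0], -1, 1],
    [[0, 0, 0], -1, 1],
    [[0, 0, 0], -1, 1],
    [[0, 0, 0], -1, 1],
    [[0, 0, 0], -1, 1],
  ],
)

```text
t: 13.75
tool_pos: [0.4515, -0.0326, 0.2254]
tcp_rot: [-0.019, 0.672, 0.74, -0.019]
ft_force: [-0.7, -0.1, 0.2]
opening: 1.001
grasp_force: 0.0
```

```bash
python3 go.py .457 -.0117 .088 85;  python3 - <<'E'
from h import *
s=env.read_state();print(s["joint_positions"].round(2),s["tcp_rot"].round(4))
E
```

```text
pos [ 0.4515 -0.0326  0.2254] yaw 95.55 open 1.001 F [-0.7 -0.1  0.2] t 13.75
shift [0.079 0.06  0.548] roll 0.117
[-0.35  0.14  0.38  2.04 -0.06  1.02  0.16] [-0.0192  0.6717  0.7403 -0.0188]
```

```bash
python3 - <<'E'
from h import *
c,sn=np.cos(np.radians(-5)),np.sin(np.radians(-5))
for n in("top","scene"):
    s=snap(n); g=cv2.cvtColor(cv2.imread(f"pics/{n}0.png"),6).astype(np.float32)
    # brightness profile across the bar, averaged along caddy y, on the plane z=.103
    off=np.arange(-.03,.031,.002); pr=[]
    for d in off:
        pts=np.array([proj(s,[.456+d*c-v*sn,-.0117+d*sn+v*c,.103]) for v in np.linspace(-.03,.03,31)],np.float32)
        pr.append(cv2.remap(g,pts[:,0][None],pts[:,1][None],1).mean())
    pr=np.array(pr); w=np.clip(pr-np.median(pr)-15,0,None); print(n,pr.round().astype(int).tolist()," centroid",(w*off).sum()/w.sum())
q=env.read_state()["tcp_rot"]
from scipy.spatial.transform import Rotation as Ro
print(Ro.from_quat(np.r_[q[1:],q[0]]).as_matrix().round(3))
E
```

```text
top [111, 111, 111, 111, 112, 112, 111, 111, 111, 110, 110, 117, 144, 188, 222, 236, 234, 216, 179, 139, 110, 93, 81, 75, 73, 77, 85, 95, 101, 103, 102]  centroid 0.0008120908829843641
scene [109, 110, 110, 111, 112, 115, 119, 126, 137, 150, 164, 177, 189, 197, 201, 203, 203, 203, 202, 201, 199, 198, 198, 198, 198, 199, 201, 204, 206, 210, 216]  centroid 0.030000000000000058
[[-0.096  0.994 -0.053]
 [ 0.995  0.096 -0.002]
 [ 0.003 -0.053 -0.999]]
```

>>> move_arm(
  moves=[
    [[0.04, 0.02, 0.1], 0.117, 0.26],
    [[0.084, 0.035, 0.27], 0.117, 0.26],
    [[0.084, 0.035, 0.27], 0.117, 0.26],
    [[0.084, 0.035, 0.27], 0.117, 0.26],
    [[0.084, 0.035, 0.27], 0.117, 0.26],
  ],
)

```text
t: 14.48
tool_pos: [0.4562, -0.0113, 0.1597]
tcp_rot: [-0.016, 0.737, 0.675, -0.019]
ft_force: [0.7, 0.9, -0.2]
opening: 0.479
grasp_force: 0.0
```

```bash
python3 go.py .456 -.0117 .088 85
```

```text
pos [ 0.4562 -0.0113  0.1597] yaw 85.0 open 0.479 F [ 0.7  0.9 -0.2] t 14.47
shift [0.    0.014 0.286] roll 0.0
```

>>> move_arm(
  moves=[
    [[0, 0, 0], 0, 0.26],
    [[0, 0, 0], 0, 0.26],
    [[0, 0, 0], 0, 0.26],
    [[0, 0.003, 0.07], 0, 0.26],
    [[0, 0.007, 0.14], 0, 0.26],
    [[0, 0.01, 0.2], 0, 0.26],
    [[0, 0.013, 0.25], 0, 0.26],
    [[0, 0.014, 0.286], 0, 0.26],
    [[0, 0.014, 0.286], 0, 0.26],
  ],
)

```text
t: 15.6
tool_pos: [0.4544, -0.0114, 0.0861]
tcp_rot: [-0.017, 0.737, 0.676, -0.021]
ft_force: [0.2, -0.2, 0.1]
opening: 0.259
grasp_force: 0.0
```

No contact, so the fingers straddle the bar. I close on it.

>>> move_arm(
  moves=[
    [[0, 0, 0], 0, 0.1],
    [[0, 0, 0], 0, 0.05],
    [[0, 0, 0], 0, 0.05],
    [[0, 0, 0], 0, 0.05],
    [[0, 0, 0], 0, 0.05],
  ],
  force=10,
)

```text
t: 16.23
tool_pos: [0.456, -0.0114, 0.087]
tcp_rot: [-0.016, 0.737, 0.676, -0.019]
ft_force: [5.5, -1.4, -2.4]
opening: 0.125
grasp_force: 10.0
```

```bash
cat > arc.py <<'E'
# shifts (tool axes, scaled) that carry the pinched bar from lid angle a0 through given angles, from the pose now
from h import *; import sys
from scipy.spatial.transform import Rotation as Ro
q=env.read_state()["tcp_rot"]; R=Ro.from_quat(np.r_[q[1:],q[0]]).as_matrix()
a=list(map(float,sys.argv[1:])); cx=np.array([np.cos(np.radians(-5)),np.sin(np.radians(-5)),0])
def p(t): return (-.206*np.cos(t)+.003*np.sin(t))*cx+np.array([0,0,.206*np.sin(t)+.003*np.cos(t)])
for t in a[1:]: print(t,(R.T@(p(t)-p(a[0]))/.25).round(3))
E
python3 go.py .456 -.0117 .088 85; python3 arc.py 0 .1 .2 .3 .4 .5 .6 .7 .8 .9 1.0 1.1 1.2
```

```text
pos [ 0.456  -0.0114  0.087 ] yaw 85.05 open 0.125 F [ 5.5 -1.4 -2.4] t 16.23
shift [-0.001 -0.    -0.004] roll 0.001
0.1 [-0.001  0.001 -0.082]
0.2 [-0.001  0.011 -0.164]
0.3 [-0.002  0.028 -0.245]
0.4 [-0.002  0.054 -0.323]
0.5 [-0.003  0.087 -0.398]
0.6 [-0.003  0.127 -0.47 ]
0.7 [-0.004  0.175 -0.537]
0.8 [-0.004  0.229 -0.6  ]
0.9 [-0.005  0.289 -0.656]
1.0 [-0.005  0.354 -0.706]
1.1 [-0.005  0.424 -0.75 ]
1.2 [-0.005  0.498 -0.786]
```

>>> move_arm(
  moves=[
    [[0, 0.004, -0.04], 0, 0.05],
    [[0, 0.005, -0.082], 0, 0.05],
    [[0, 0.015, -0.164], 0, 0.05],
    [[0, 0.032, -0.245], 0, 0.05],
    [[0, 0.058, -0.323], 0, 0.05],
    [[0, 0.09, -0.398], 0, 0.05],
    [[0, 0.13, -0.47], 0, 0.05],
    [[0, 0.178, -0.537], 0, 0.05],
    [[0, 0.232, -0.6], 0, 0.05],
    [[0, 0.292, -0.656], 0, 0.05],
    [[0, 0.322, -0.68], 0, 0.05],
    [[0, 0.322, -0.68], 0, 0.05],
  ],
  force=12,
)

```text
t: 17.73
tool_pos: [0.5434, -0.0189, 0.2512]
tcp_rot: [-0.017, 0.737, 0.675, -0.021]
ft_force: [5.7, -1.7, -9.5]
opening: 0.127
grasp_force: 12.0
```

```bash
python3 go.py .5 -.0117 .25 85; python3 arc.py 0.95 1.05 1.15 1.25 1.35 1.45 1.55 1.65 1.72 1.76
```

```text
pos [ 0.5434 -0.0189  0.2512] yaw 85.02 open 0.127 F [ 5.7 -1.7 -9.5] t 17.73
shift [ 0.014 -0.175  0.014] roll 0.0
1.05 [-0.     0.067 -0.047]
1.15 [-0.001  0.139 -0.087]
1.25 [-0.001  0.215 -0.12 ]
1.35 [-0.001  0.293 -0.145]
1.45 [-0.001  0.374 -0.163]
1.55 [-0.001  0.456 -0.172]
1.65 [-0.001  0.538 -0.173]
1.72 [-0.001  0.596 -0.168]
1.76 [-0.001  0.628 -0.164]
```

>>> move_arm(
  moves=[
    [[0, 0.035, -0.02], 0, 0.05],
    [[0, 0.071, -0.041], 0, 0.05],
    [[0, 0.142, -0.08], 0, 0.05],
    [[0, 0.218, -0.113], 0, 0.05],
    [[0, 0.295, -0.138], 0, 0.05],
    [[0, 0.375, -0.156], 0, 0.05],
    [[0, 0.456, -0.165], 0, 0.05],
    [[0, 0.538, -0.166], 0, 0.05],
    [[0, 0.575, -0.163], 0, 0.05],
    [[0, 0.6, -0.16], 0, 0.05],
    [[0, 0.61, -0.159], 0, 0.05],
    [[0, 0.61, -0.159], 0, 0.05],
  ],
)

```text
t: 19.23
tool_pos: [0.698, -0.0313, 0.2848]
tcp_rot: [-0.016, 0.737, 0.676, -0.02]
ft_force: [0.7, -2.8, 4.6]
opening: 0.124
grasp_force: 12.0
```

```bash
python3 go.py .5 -.0117 .25 85
```

```text
pos [ 0.698  -0.0313  0.2848] yaw 85.04 open 0.124 F [ 0.7 -2.8  4.6] t 19.23
shift [ 0.011 -0.788  0.179] roll 0.0
```

>>> move_arm(
  moves=[
    [[0, 0, 0], 0, 0.2],
    [[0, 0, 0], 0, 0.3],
    [[0, 0, 0], 0, 0.5],
    [[0, 0, 0], 0, 0.5],
    [[0, 0, -0.1], 0, 0.5],
    [[0, 0, -0.22], 0, 0.5],
    [[0, 0, -0.22], 0, 0.5],
    [[0, -0.2, -0.22], 0, 0.5],
    [[0, -0.4, -0.22], 0, 0.5],
    [[0, -0.6, -0.22], 0, 0.3],
    [[0, -0.8, -0.22], 0, 0],
    [[0, -1, -0.22], 0, 0],
  ],
)

```text
t: 20.72
tool_pos: [0.4496, -0.009, 0.3508]
tcp_rot: [-0.018, 0.737, 0.676, -0.021]
ft_force: [-0.2, 1.0, 1.1]
opening: 0.196
grasp_force: 0.0
```

>>> move_arm(
  moves=[
    [[0, -0.3, 0], 0.12, 0],
    [[0, -0.3, 0], 0.24, 0],
    [[0, -0.3, 0], 0.36, 0],
    [[0, -0.3, 0], 0.48, 0],
    [[0, -0.3, 0], 0.6, 0],
    [[0, -0.3, 0], 0.72, 0],
    [[0, -0.3, 0], 0.84, 0],
    [[0, -0.3, 0], 1, 0],
    [[0, -0.3, 0], 1, 0],
    [[0, -0.3, 0], 1, 0],
  ],
)

```text
t: 21.98
tool_pos: [0.3767, -0.0028, 0.355]
tcp_rot: [0.002, 0.999, -0.043, -0.027]
ft_force: [-0.3, 0.2, -0.1]
opening: 0.006
grasp_force: 0.0
```

```bash
python3 go.py .5 -.0117 .25 -5; python3 - <<'E'
from h import *
s=env.read_state();print(s["joint_positions"].round(2),s["tcp_rot"].round(4))
a=snap("top"); b=snap("scene")
cv2.imwrite("pics/t2.png",np.vstack([cv2.resize(a["image"][80:210,165:315],(600,520),interpolation=2)]));
cv2.imwrite("pics/t2b.png",b["image"])
E
```

```text
pos [ 0.3767 -0.0028  0.355 ] yaw -4.92 open 0.006 F [-0.3  0.2 -0.1] t 21.98
shift [ 0.516 -0.01   0.393] roll 0.001
[-0.35 -0.13  0.24  1.99  0.03  1.33 -1.77] [ 0.0023  0.9987 -0.0428 -0.027 ]
```

View pics/t2.png

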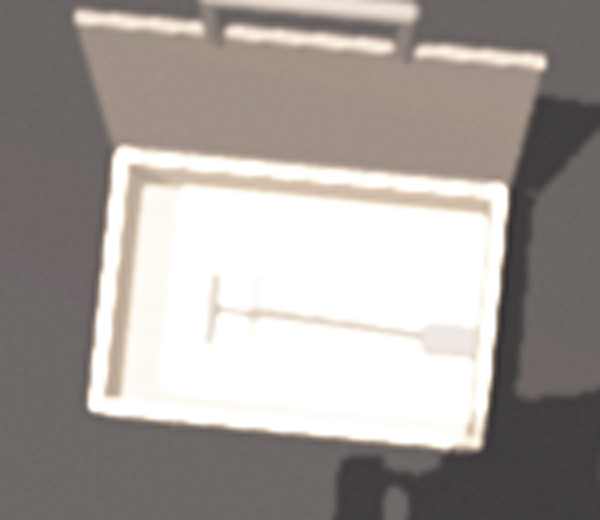

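The lid leans back and the stay is visible: its crossbar is at crop (213,309), its hinge block is at about (450,340), and the rim corners are at (120,150), (507,187), (482,448) and (92,411).

```bash
python3 - <<'E'
from h import *
s=snap("top"); T=lambda x,y:np.array([(x+.5)/4-.5+165,(y+.5)/4-.5+80])
Q=np.array([onz(s,T(*p),.1) for p in((120,150),(507,187),(482,448),(92,411))]); 
x=(Q[0]+Q[1]-Q[2]-Q[3])/2; y=(Q[0]+Q[3]-Q[1]-Q[2])/2; C=Q.mean(0)
print(C.round(4),np.linalg.norm(x).round(4),np.linalg.norm(y).round(4),np.degrees([np.arctan2(x[1],x[0]),np.arctan2(-y[0],y[1])]).round(2))
a=np.radians(-5.1); M=np.array([[np.cos(a),-np.sin(a),0],[np.sin(a),np.cos(a),0],[0,0,1]]); C[2]=0
W=lambda p:C+M@np.array(p)
for t in np.arange(.15,.5,.05): 
    P=W((-.01,-.085+.15*np.cos(t),.025+.15*np.sin(t))); print(round(t,2),P.round(4),(proj(s,P)-T(213,309)).round(2))
E
```

```text
[ 0.582  -0.0236  0.1   ] 0.162 0.2403 [-5.11 -4.86]
0.15 [0.5777 0.0404 0.0474] [-2.25  1.11]
0.2 [0.5775 0.0391 0.0548] [-2.01  0.86]
0.25 [0.5774 0.0374 0.0621] [-1.62  0.63]
0.3 [0.5772 0.0354 0.0693] [-1.07  0.41]
0.35 [0.577  0.033  0.0764] [-0.38  0.21]
0.4 [0.5768 0.0302 0.0834] [0.47 0.02]
0.45 [0.5765 0.0272 0.0902] [ 1.48 -0.15]
```

```bash
python3 go.py .5795 .063 .2 -5; python3 go.py .5795 .063 .03 -5
```

```text
pos [ 0.377  -0.0028  0.3555] yaw -4.9 open 0.006 F [-1.2 -0.7  0.5] t 22.12
shift [ 0.816 -0.335  0.577] roll 0.001
pos [ 0.377  -0.0028  0.3555] yaw -4.9 open 0.006 F [-1.2 -0.7  0.5] t 22.12
shift [ 0.852 -0.34   1.256] roll 0.001
```

>>> move_arm(
  moves=[
    [[0.1, -0.04, 0.07], 0, 0],
    [[0.3, -0.12, 0.2], 0, 0],
    [[0.5, -0.2, 0.35], 0, 0],
    [[0.7, -0.28, 0.5], 0, 0],
    [[0.816, -0.335, 0.577], 0, 0],
    [[0.816, -0.335, 0.577], 0, 0],
    [[0.816, -0.335, 0.577], 0, 0],
    [[0.816, -0.335, 0.577], 0, 0],
  ],
)

```text
t: 23.12
tool_pos: [0.5797, 0.0623, 0.202]
tcp_rot: [0.002, 0.999, -0.043, -0.025]
ft_force: [-0.2, -0.9, 0.4]
opening: 0.008
grasp_force: 0.0
```

```bash
python3 go.py .5795 .063 .03 -5
```

```text
pos [0.5797 0.0623 0.202 ] yaw -4.99 open 0.008 F [-0.2 -0.9  0.4] t 23.12
shift [ 0.034 -0.007  0.687] roll 0.0
```

>>> move_arm(
  moves=[
    [[0.01, -0.005, 0.15], 0, 0],
    [[0.015, -0.005, 0.3], 0, 0],
    [[0.02, -0.006, 0.4], 0, 0],
    [[0.025, -0.007, 0.5], 0, 0],
    [[0.03, -0.007, 0.6], 0, 0],
    [[0.034, -0.007, 0.687], 0, 0],
    [[0.034, -0.007, 0.687], 0, 0],
  ],
)

```text
t: 24.0
tool_pos: [0.5784, 0.063, 0.0286]
tcp_rot: [0.002, 0.999, -0.043, -0.027]
ft_force: [-0.1, 0.6, 0.8]
opening: 0.004
grasp_force: 0.0
```

```bash
python3 - <<'E'
from h import *
from scipy.spatial.transform import Rotation as Ro
st=env.read_state(); q=st["tcp_rot"]; R=Ro.from_quat(np.r_[q[1:],q[0]]).as_matrix(); print(st["tool_pos"].round(4),st["ft_force"].round(1))
a=np.radians(-5); M=np.array([[np.cos(a),-np.sin(a),0],[np.sin(a),np.cos(a),0],[0,0,1]]); C=np.array([.582,-.0236,0])
for t in np.r_[np.arange(.37,1.68,.1),1.68,1.72]:
    dep=np.interp(t,[.37,.9,1.68],[.049,.018,.014])
    P=C+M@[-.01,-.085+.15*np.cos(t)+.023,.025+.15*np.sin(t)-dep]
    print(round(t,2),(R.T@(P-st["tool_pos"])/.25).round(3))
E
```

```text
[0.5784 0.063  0.0286] [-0.1  0.6  0.8]
0.37 [ 0.004  0.032 -0.007]
0.47 [-0.     0.057 -0.084]
0.57 [-0.004  0.088 -0.16 ]
0.67 [-0.008  0.123 -0.231]
0.77 [-0.012  0.163 -0.3  ]
0.87 [-0.015  0.207 -0.363]
0.97 [-0.018  0.255 -0.408]
1.07 [-0.019  0.307 -0.441]
1.17 [-0.021  0.361 -0.469]
1.27 [-0.022  0.417 -0.491]
1.37 [-0.023  0.476 -0.507]
1.47 [-0.024  0.535 -0.518]
1.57 [-0.024  0.595 -0.523]
1.67 [-0.024  0.655 -0.521]
1.68 [-0.024  0.661 -0.521]
1.72 [-0.024  0.685 -0.518]
```

>>> move_arm(
  moves=[
    [[0, 0.035, -0.01], 0, 0],
    [[0, 0.05, -0.045], 0, 0],
    [[0, 0.065, -0.084], 0, 0],
    [[-0.004, 0.08, -0.12], 0, 0],
    [[-0.004, 0.096, -0.16], 0, 0],
    [[-0.008, 0.113, -0.195], 0, 0],
    [[-0.008, 0.13, -0.231], 0, 0],
    [[-0.012, 0.17, -0.3], 0, 0],
    [[-0.015, 0.214, -0.363], 0, 0],
    [[-0.015, 0.214, -0.363], 0, 0],
  ],
)

```text
t: 25.25
tool_pos: [0.5769, 0.0088, 0.1217]
tcp_rot: [0.002, 0.999, -0.044, -0.025]
ft_force: [0.4, -0.2, -0.1]
opening: 0.006
grasp_force: 0.0
```

```bash
python3 - <<'E'
from h import *
st=env.read_state(); print(st["tool_pos"].round(4),st["ft_force"].round(1))
s=snap("top"); b=snap("scene"); C=np.array([.582,-.0236,0])
o=cv2.resize(s["image"][80:210,165:315],(400,347),interpolation=2); p=cv2.resize(b["image"][130:260,200:350],(400,347),interpolation=2)
cv2.imwrite("pics/st.png",np.hstack([o,p]))
E
```

```text
[0.5769 0.0088 0.1217] [ 0.4 -0.2 -0.1]
```

View pics/st.png

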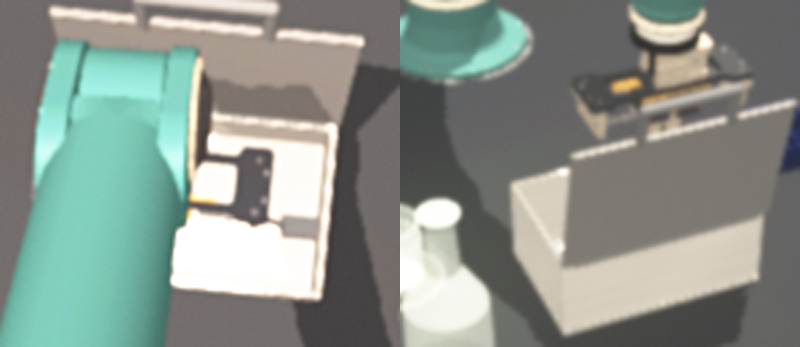

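The finger hides the stay from the camera here. I continue along the arc and check afterwards.

```bash
python3 - <<'E'
from h import *
from scipy.spatial.transform import Rotation as Ro
st=env.read_state(); q=st["tcp_rot"]; R=Ro.from_quat(np.r_[q[1:],q[0]]).as_matrix()
a=np.radians(-5); M=np.array([[np.cos(a),-np.sin(a),0],[np.sin(a),np.cos(a),0],[0,0,1]]); C=np.array([.582,-.0236,0])
for t in (.87,.97,1.07,1.17,1.27,1.37,1.47,1.57,1.64,1.68,1.74):
    P=C+M@[-.01,-.085+.15*np.cos(t)+.019,.025+.15*np.sin(t)-.02]
    print(round(t,2),(R.T@(P-st["tool_pos"])/.25).round(3))
E
```

```text
0.87 [-0.004  0.01   0.002]
0.97 [-0.006  0.058 -0.034]
1.07 [-0.007  0.109 -0.065]
1.17 [-0.009  0.163 -0.091]
1.27 [-0.01   0.22  -0.111]
1.37 [-0.01   0.278 -0.126]
1.47 [-0.011  0.337 -0.134]
1.57 [-0.011  0.397 -0.137]
1.64 [-0.011  0.439 -0.135]
1.68 [-0.011  0.463 -0.133]
1.74 [-0.011  0.499 -0.128]
```

>>> move_arm(
  moves=[
    [[-0.004, 0.01, 0], 0, 0],
    [[-0.006, 0.058, -0.034], 0, 0],
    [[-0.007, 0.109, -0.065], 0, 0],
    [[-0.009, 0.163, -0.091], 0, 0],
    [[-0.01, 0.22, -0.111], 0, 0],
    [[-0.01, 0.278, -0.126], 0, 0],
    [[-0.01, 0.337, -0.134], 0, 0],
    [[-0.01, 0.397, -0.137], 0, 0],
    [[-0.01, 0.439, -0.135], 0, 0],
    [[-0.01, 0.463, -0.133], 0, 0],
    [[-0.01, 0.463, -0.133], 0, 0],
  ],
)

```text
t: 26.72
tool_pos: [0.5652, -0.1028, 0.154]
tcp_rot: [0.001, 0.999, -0.043, -0.027]
ft_force: [-1.2, 4.2, 3.2]
opening: 0.004
grasp_force: 2.2
```

>>> move_arm(
  moves=[
    [[0, 0.01, 0], 0, 0],
    [[0, 0.02, 0], 0, 0],
    [[0, 0.02, 0], 0, 0],
    [[0, 0.02, 0], 0, 0],
  ],
)

```text
t: 27.22
tool_pos: [0.5652, -0.1031, 0.1541]
tcp_rot: [-0.001, 0.999, -0.041, -0.027]
ft_force: [-0.9, 12.8, 4.8]
opening: 0.004
grasp_force: 6.6
```

The force rose against a stop (12.8 N). I back off and look.

>>> move_arm(
  moves=[
    [[0, -0.03, 0], 0, 0],
    [[0, -0.15, 0], 0, 0],
    [[0, -0.15, -0.2], 0, 0],
    [[0, -0.15, -0.45], 0, 0],
    [[0, -0.15, -0.7], 0, 0],
    [[-0.2, -0.15, -0.75], 0, 0],
    [[-0.4, -0.15, -0.75], 0, 0],
    [[-0.6, -0.15, -0.75], 0, 0],
    [[-0.6, -0.15, -0.75], 0, 0],
  ],
)

```text
t: 28.35
tool_pos: [0.4264, -0.0593, 0.3493]
tcp_rot: [0.002, 0.999, -0.043, -0.026]
ft_force: [0.3, -0.9, 0.3]
opening: 0.004
grasp_force: 0.0
```

```bash
python3 go.py .55 -.02 .36 85; python3 - <<'E'
from h import *
s=snap("top"); b=snap("scene")
a=np.radians(-5); M=np.array([[np.cos(a),-np.sin(a),0],[np.sin(a),np.cos(a),0],[0,0,1]]); C=np.array([.582,-.0236,0])
for t in(.37,1.57,1.68): print(t,(proj(s,C+M@[-.01,-.085+.15*np.cos(t),.025+.15*np.sin(t)])-[165,80])*400/150)
o=cv2.resize(s["image"][80:210,165:315],(400,347),interpolation=2); p=cv2.resize(b["image"][130:260,200:350],(400,347),interpolation=2)
cv2.imwrite("pics/st2.png",np.hstack([o,p]))
E
```

```text
pos [ 0.4264 -0.0593  0.3493] yaw -4.99 open 0.004 F [ 0.3 -0.9  0.3] t 28.35
shift [ 0.476 -0.199 -0.068] roll -1.0
0.37 [140.85610353 205.43483744]
1.57 [293.33804979 209.50522382]
1.68 [312.3972004  211.47742237]
```

View pics/st2.png

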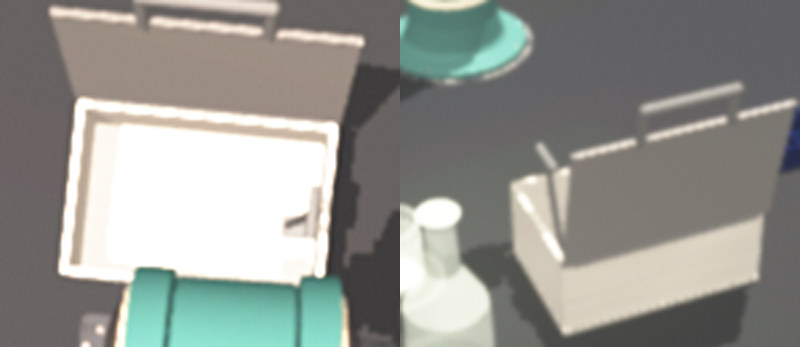

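In the top view the crossbar is at (313,211), which matches the predicted position for 1.68 rad, and the stay stands clear. Next I pinch the lid bar again.

>>> move_arm(
  moves=[
    [[0, 0, 0], -0.12, 0.2],
    [[0, 0, 0], -0.24, 0.4],
    [[0.1, -0.03, 0], -0.36, 0.5],
    [[0.2, -0.06, 0], -0.48, 0.5],
    [[0.4, -0.12, 0], -0.6, 0.5],
    [[0.6, -0.16, 0], -0.72, 0.5],
    [[0.8, -0.2, 0], -0.84, 0.5],
    [[0.9, -0.2, 0], -1, 0.5],
    [[0.9, -0.2, 0], -1, 0.5],
    [[0.9, -0.2, 0], -1, 0.5],
  ],
)

```text
t: 29.7
tool_pos: [0.6578, -0.0288, 0.3347]
tcp_rot: [-0.017, 0.737, 0.675, -0.021]
ft_force: [0.0, 0.4, -0.4]
opening: 0.497
grasp_force: 0.0
```

```bash
python3 - <<'E'
from h import *
s=snap("top"); print(proj(s,[.7072,-.0346,.301]),proj(s,[.7172,-.0346,.301]))
g=cv2.cvtColor(cv2.imread("pics/t2.png"),6)  # crop x4, origin 165,80
p=proj(s,[.7072,-.0346,.301]); x=int((p[0]-165)*4+1.5); print(x,((p[1]-80)*4+1.5), g[0:40:2,x])
E
python3 go.py .7065 -.0346 .34 85;python3 go.py .7065 -.0346 .286 85
```

```text
[242.31609509  80.89238279] [242.37390294  75.95076551]
310 5.069531144938537 [231 229 227 218 209 190 173 148 128 110 102  98  96 102 108 131 159 195
 219 235]
pos [ 0.6575 -0.0287  0.3352] yaw 84.96 open 0.505 F [-0.9 -0.2  0.5] t 29.75
shift [-0.006  0.196 -0.03 ] roll -0.0
pos [ 0.6575 -0.0287  0.3352] yaw 84.96 open 0.505 F [-0.9 -0.2  0.5] t 29.75
shift [-0.005  0.208  0.186] roll -0.0
```

>>> move_arm(
  moves=[
    [[-0.005, 0.1, -0.03], 0, 0.5],
    [[-0.005, 0.196, -0.03], 0, 0.5],
    [[-0.005, 0.196, -0.03], 0, 0.5],
    [[-0.005, 0.2, 0.05], 0, 0.5],
    [[-0.005, 0.204, 0.12], 0, 0.5],
    [[-0.005, 0.208, 0.186], 0, 0.5],
    [[-0.005, 0.208, 0.186], 0, 0.5],
    [[-0.005, 0.208, 0.186], 0, 0.2],
    [[-0.005, 0.208, 0.186], 0, 0.05],
    [[-0.005, 0.208, 0.186], 0, 0.05],
    [[-0.005, 0.208, 0.186], 0, 0.05],
    [[-0.005, 0.208, 0.186], 0, 0.05],
  ],
  force=10,
)

```text
t: 31.25
tool_pos: [0.7063, -0.0342, 0.288]
tcp_rot: [-0.017, 0.737, 0.676, -0.02]
ft_force: [0.6, -0.2, 0.4]
opening: 0.124
grasp_force: 10.0
```

```bash
python3 go.py .7065 -.0346 .286 85; python3 arc.py 1.78 1.75 1.69 1.61 1.53 1.45 1.37 1.29 1.21 1.13 1.09 1.05 .97 .93 .9 .88 .86 .84
```

```text
pos [ 0.7063 -0.0342  0.288 ] yaw 85.05 open 0.124 F [ 0.6 -0.2  0.4] t 31.25
shift [-0.001  0.001  0.008] roll 0.001
1.75 [-0.    -0.024 -0.004]
1.69 [-0.    -0.074 -0.009]
1.61 [-0.    -0.139 -0.012]
1.53 [ 0.    -0.205 -0.01 ]
1.45 [ 0.    -0.271 -0.002]
1.37 [ 0.    -0.335  0.011]
1.29 [ 0.    -0.399  0.029]
1.21 [ 0.001 -0.46   0.052]
1.13 [ 0.001 -0.52   0.08 ]
1.09 [ 0.001 -0.549  0.096]
1.05 [ 0.001 -0.577  0.113]
0.97 [ 0.001 -0.632  0.15 ]
0.93 [ 0.002 -0.658  0.17 ]
0.9 [ 0.002 -0.677  0.186]
0.88 [ 0.002 -0.689  0.196]
0.86 [ 0.002 -0.702  0.208]
0.84 [ 0.002 -0.714  0.219]
```

Pinched with almost no force. I swing the lid forward.

>>> move_arm(
  moves=[
    [[0, -0.024, -0.004], 0, 0.05],
    [[0, -0.074, -0.009], 0, 0.05],
    [[0, -0.139, -0.012], 0, 0.05],
    [[0, -0.205, -0.01], 0, 0.05],
    [[0, -0.271, -0.002], 0, 0.05],
    [[0, -0.335, 0.011], 0, 0.05],
    [[0, -0.399, 0.029], 0, 0.05],
    [[0, -0.46, 0.052], 0, 0.05],
    [[0, -0.52, 0.08], 0, 0.05],
    [[0, -0.549, 0.096], 0, 0.05],
    [[0, -0.577, 0.113], 0, 0.05],
    [[0, -0.577, 0.113], 0, 0.05],
  ],
  force=12,
)

```text
t: 32.75
tool_pos: [0.5602, -0.0215, 0.2668]
tcp_rot: [-0.018, 0.737, 0.676, -0.02]
ft_force: [-1.2, 1.4, 2.3]
opening: 0.125
grasp_force: 12.0
```

```bash
python3 go.py .7065 -.0346 .286 85; python3 arc.py 1.05 1.01 .97 .93 .9 .88 .86 .84
```

```text
pos [ 0.5602 -0.0215  0.2668] yaw 85.07 open 0.125 F [-1.2  1.4  2.3] t 32.75
shift [-0.002  0.583 -0.108] roll 0.001
1.01 [ 0.    -0.028  0.018]
0.97 [ 0.    -0.054  0.037]
0.93 [ 0.    -0.08   0.057]
0.9 [ 0.001 -0.099  0.073]
0.88 [ 0.001 -0.112  0.084]
0.86 [ 0.001 -0.124  0.095]
0.84 [ 0.001 -0.136  0.107]
```

>>> move_arm(
  moves=[
    [[0, -0.014, 0.009], 0, 0.05],
    [[0, -0.028, 0.018], 0, 0.05],
    [[0, -0.054, 0.037], 0, 0.05],
    [[0, -0.08, 0.057], 0, 0.05],
    [[0, -0.099, 0.073], 0, 0.05],
    [[0, -0.112, 0.084], 0, 0.05],
    [[0, -0.118, 0.09], 0, 0.05],
    [[0, -0.118, 0.09], 0, 0.05],
  ],
)

```text
t: 33.75
tool_pos: [0.5304, -0.0191, 0.2458]
tcp_rot: [-0.017, 0.737, 0.676, -0.02]
ft_force: [1.1, 2.8, -1.8]
opening: 0.124
grasp_force: 12.0
```

>>> move_arm(
  moves=[
    [[0, -0.006, 0.005], 0, 0.05],
    [[0, -0.012, 0.011], 0, 0.05],
    [[0, -0.012, 0.011], 0, 0.05],
  ],
)

```text
t: 34.12
tool_pos: [0.5289, -0.0189, 0.2444]
tcp_rot: [-0.016, 0.737, 0.676, -0.019]
ft_force: [4.0, 4.1, 2.2]
opening: 0.124
grasp_force: 12.0
```

The lid meets resistance at the predicted angle, so it is on the stay. I release slowly and back away upward.

>>> move_arm(
  moves=[
    [[0, 0.004, -0.004], 0, 0.05],
    [[0, 0.004, -0.004], 0, 0.16],
    [[0, 0.004, -0.004], 0, 0.22],
    [[0, 0.004, -0.004], 0, 0.4],
    [[0, 0.004, -0.004], 0, 0.5],
    [[0, 0.004, -0.004], 0, 0.5],
    [[0, 0, -0.1], 0, 0.5],
    [[0, 0, -0.3], 0, 0.5],
    [[0, 0, -0.5], 0, 0.5],
    [[0, -0.3, -0.5], 0, 0.5],
    [[0, -0.6, -0.5], 0, 0.5],
    [[0, -0.6, -0.5], 0, 0.5],
  ],
)

```text
t: 35.62
tool_pos: [0.3821, -0.0057, 0.3765]
tcp_rot: [-0.017, 0.737, 0.676, -0.02]
ft_force: [0.7, -0.2, 1.1]
opening: 0.502
grasp_force: 0.0
```

```bash
python3 - <<'E'
from h import *
s=snap("top"); b=snap("scene"); print(env.read_state()["ft_force"].round(1))
c=np.array([np.cos(np.radians(-5)),np.sin(np.radians(-5)),0]); 
for t in(.78,.86,.94): P=np.array([.662,-.0306,.1])+(-.206*np.cos(t)+.003*np.sin(t))*c+np.array([0,0,.206*np.sin(t)+.003*np.cos(t)]); print(t,(proj(s,P)-[165,80])*2,(proj(b,P)-[170,120])*400/190)
o=cv2.resize(s["image"][80:280,165:365],(400,400),interpolation=2); p=cv2.resize(b["image"][120:310,170:360],(400,400),interpolation=2)
cv2.imwrite("pics/end.png",np.hstack([o,p]))
E
```

```text
[ 0.8 -0.2 -0.3]
0.78 [138.39305679 193.07803459] [229.62976308  64.86071194]
0.86 [139.04218966 180.83818205] [233.21827753  62.05610146]
0.94 [139.83362496 167.58062661] [237.13278059  60.12038651]
```

View pics/end.png

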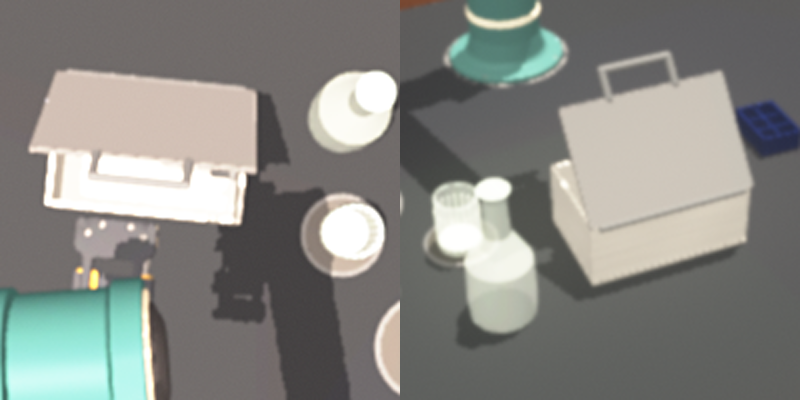

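The handle bar is at (139,181), the predicted position for 0.86 rad. The lid rests on the stay, the tumbler stands on its coaster at (345,232), and the arm is clear.

```bash
python3 -c "
from plant import env
print(env.hand_in())"
```

```text
the job is handed in; nothing more can be done
None
```

I handed the job in at about 36 s of the 72 s allowed, but the result came back without a verdict. The last pictures show the tumbler upright on the middle-sized coaster and the lid at rest at about 0.86 rad on the raised stay. Nothing touched the decanter, ice mould or pourer.

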